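# Kit a wiring job from the roller lane and restock the lane

### The job

Make up the kit for the next wiring job: put the front (oldest) fuse carton from the roller lane, the white terminal strip and the black rocker switch into the kit tray, each seated flat in the insert pocket that is cut to its shape. Restock the lane as well: set the fuse carton that stands on the bench onto the rollers behind the one that has rolled forward, so that the two lie flat one behind the other against the front stop.

Things in the scene. Friction and masses are not known exactly. Their poses are not given: they have to be found in the camera images.
- lane: Fixed roller lane 170x78 mm. Origin: centre of base on bench; x runs up the lane, front stop to open rear. Roller tops (free-running, slope 8 deg) at z = 0.0411+0.1405x m, x -0.079 (stop) to 0.078; rails at y +-25 to 28 mm, 6 mm above rollers, stop 12 mm. Room for 2 cartons lengthwise: underside centre x -0.048 at stop, 0.013 behind it. One set down at x 0.03 to 0.04, z 0.046 rolls forward itself.
- carton_front: White fuse carton with red band, 40 (x) x 62 (y) x 24 (z) mm, about 50 g; origin at centre of underside, z up. The oldest stock: at the start it lies on the lane's rollers against the front stop, its length along the lane, sloping 8 degrees with them.
- carton_second: White fuse carton with red band, 40 (x) x 62 (y) x 24 (z) mm, about 50 g; origin at centre of underside, z up. At the start it lies on the lane's rollers behind the front carton, touching it; it rolls to the stop by itself within a second or two once that one is lifted out.
- carton_new: White fuse carton with red band, 40 (x) x 62 (y) x 24 (z) mm, about 50 g; origin at centre of underside, z up. New stock: stands alone, flat on the bench, away from the lane.
- terminal_strip: White terminal strip with a row of clamps, 18 (x) x 72 (y) x 17 (z) mm, about 30 g; origin at centre of underside, z up. Lies flat on the bench.
- rocker_switch: Black rocker switch standing on the bench, 34 (x) x 31 (y) x 25 (z) mm over all, about 14 g; origin at centre of underside, z up; rocker on the -x side, tabs at +x. Its plain sides at y +-16 mm reach from x -12 to +8 mm: grasp across them.
- insert_carton: The fuse carton's pocket, 50 (x) x 72 (y) mm, in a grey insert 72 (x) x 90 (y) x 11 (z) mm fixed in the shallow wooden kit tray (tray walls 18 mm above the bench, inserts side by side along y in any order). Origin: centre of the insert's underside, 5 mm above the bench; z up. The pocket, central, is 7 mm deep: floor 4 mm above the origin, rim 11 mm.
- insert_strip: The terminal strip's pocket, 28 (x) x 82 (y) mm, in a grey insert 72 (x) x 90 (y) x 11 (z) mm fixed in the shallow wooden kit tray (tray walls 18 mm above the bench, inserts side by side along y in any order). Origin: centre of the insert's underside, 5 mm above the bench; z up. The pocket, central, is 7 mm deep: floor 4 mm above the origin, rim 11 mm.
- insert_switch: The rocker switch's pocket, 44 (x) x 42 (y) mm, in a grey insert 72 (x) x 90 (y) x 11 (z) mm fixed in the shallow wooden kit tray (tray walls 18 mm above the bench, inserts side by side along y in any order). Origin: centre of the insert's underside, 5 mm above the bench; z up. The pocket, central, is 7 mm deep: floor 4 mm above the origin, rim 11 mm. Either way round.

How it is judged:
By the outcome, as a careful person would: the job done as asked, in the order asked, and still so for the second after the job is handed in, with the robot touching nothing.
It also fails if it takes over 112 s, if anything falls off the work surface, if the arm or the gripper's body presses on something with over 40 N, if the wrist force passes 120 N, or if a joint passes its speed limit or range.

### The arm

A 7-joint arm with a two-finger parallel gripper is mounted at the origin on a cart in front of the work surface, level with it; the furniture and walls round the work are solid. World frame = base frame: x ahead of the robot, y to its left, z up, the work surface at z = 0. Lengths are in m, angles in rad, forces in N, time in s.
With the tool pointing down it reaches from about 0.425 to 0.8 m from the base axis. Payload 8.3 kg.
Tool frame: the origin (TCP) lies at the very end of the fingers, on their centre line; the grasp point (between the pads) lies 19 mm behind it; z points along the fingers, y is the direction in which the jaws open and shut (so a half turn about z gives the same grasp; the last joint's range is limited). The gripper opens to 85 mm and grips with 20 to 120 N. Pads are 22 mm wide; open, the fingers measure 114 mm over their backs; the gripper's body (76 mm by 85 mm) begins 54 mm behind the grasp point. The pads swing forward as they close: fully open they stand 13 mm farther back than shut.
Start: joints at [1.095, 0.383, 0.016, 1.37, -0.006, 1.388, -0.046], TCP at [0.251, -0.572, 0.231] pointing down, gripper open.
Joint ranges: [-2.95, 2.95], [-0.25, 2.06], [-1.52, 1.56], [0.18, 2.33], [-1.44, 4.58], [0.02, 2.06], [-3.01, 3.01]. Speed limits (rad/s): [2.39, 2.39, 3.01, 3.01, 3.14, 3.14, 3.14].

### API

Orientations are given as a unit quaternion [x, y, z, w].
In Python, from station import arm, viewer gives the robot as it stands.
- The arm moves only by the shell command python3 -m inch 'ROWS' [FORCE]. ROWS is JSON, a list of rows, each a list of 7 numbers: the shift along the tool's x, y, z in mm, then the turn, a rotation vector about the tool's x, y, z in rad, then the opening, from 0 (shut) to 1 (fully open). A call has 1 to 8 rows; each row is the pose to reach, as a shift and turn from the pose commanded when the call began, along the tool's axes at that moment; what a row does not reach only later rows make up. A row lasts 1/10 s, in which the tool goes at most 50 mm and 8.59 degrees, less where a joint would pass 70% of its speed; a pose out of reach is approached as far as the arm can. A call with a gripper value outside its range is refused whole. The fingers move at their own pace and stop on an object; FORCE is the grip in N (left out, the last holds). Time passes only in rows, so rows that repeat a pose let the fingers close. It gives the time, the measured TCP pose, the force and the opening at its end, in the units of the state.
- arm.state(): the state, without advancing time (a new reading comes with each control period).
- viewer.read_camera(name): name is "scene" or "side" or "wrist"; returns a dict with "img" (400x640x3 uint8, red, green, blue), "K" (3x3 intrinsics, pixels), "cam_to_world" (4x4, takes a point from camera to world coordinates). Camera axes: x right, y down, z forward; pixel columns grow to the right and rows downward; lengths in m; the calibration is good to about 2 mm. A picture is of the moment at which its call begins. There is no depth.
- arm.sign_off(): hands the job in, once; it reports no verdict.
The state is a dict: "clock": time; "qpos": joint angles; "joint_velocities": joint speeds; "joint_efforts": joint torques, N m; "ee_pos": TCP position; "eef_rot": TCP orientation; "force": force on the tool from outside, world axes, zero at the start; "ft_torque": the same for the moment, N m; "finger_gap": finger opening in m.
Only numpy, scipy, OpenCV 4.12 (cv2) and the standard library are available. Lean on these libraries where they do the work, as an engineer would, in place of code of your own. Each camera call takes 0.05 s, during which the arm holds its last target. There are 200 camera calls.

## Working session

There is one attempt and no reset: what is moved stays moved. The work goes in short steps, Python scripts to look and compute and a shell command to move; the robot and the scene stay as the last step left them, time stands still between calls to the robot, and variables do not carry over. Pictures are saved under pics/ and viewed, about 12 in all and at most 16, crops included, and the job is handed in when it is done.

```bash
ls; mkdir -p pics
python3 - <<'E'
from station import arm, viewer
import cv2
print(arm.state())
for n in ("scene","side","wrist"):
    c=viewer.read_camera(n); cv2.imwrite(f"pics/{n}0.png",c["img"][:,:,::-1]); print(n,c["K"].round(1).tolist(),c["cam_to_world"].round(3).tolist())
E
```

```text
pics
{'clock': 0.0, 'qpos': array([ 1.09506729,  0.384219  ,  0.01634465,  1.37115717, -0.00631075,
        1.38819508, -0.04649458]), 'joint_velocities': array([ 0.00117516,  0.00216513, -0.00010916, -0.00203943, -0.00018984,
       -0.00031991,  0.00193672]), 'joint_efforts': array([-7.51463758e-04, -6.27591777e+01,  8.43769591e-01, -3.71823120e+01,
        1.64425647e-02,  1.40619348e-02, -8.20430955e-06]), 'ee_pos': array([ 0.25060187, -0.5720104 ,  0.2302892 ]), 'eef_rot': array([ 9.78761927e-01,  2.04997950e-01, -2.03925076e-04, -9.43323302e-04]), 'force': array([-0.03111588,  0.2136405 , -0.38579536]), 'ft_torque': array([0.03596594, 0.02161506, 0.03572675]), 'finger_gap': 0.0852338800416283}
scene [[498.1, 0.0, 323.5], [0.0, 498.1, 202.0], [0.0, 0.0, 1.0]] [[-0.519, -0.486, 0.704, -0.473], [-0.855, 0.313, -0.414, 0.547], [-0.02, -0.816, -0.578, 0.847], [0.0, 0.0, 0.0, 1.0]]
side [[417.8, 0.0, 317.3], [0.0, 417.8, 200.5], [0.0, 0.0, 1.0]] [[0.971, -0.131, 0.198, 0.265], [-0.237, -0.482, 0.844, -0.897], [-0.015, -0.866, -0.499, 0.605], [0.0, 0.0, 0.0, 1.0]]
wrist [[297.7, 0.0, 319.8], [0.0, 297.7, 199.4], [0.0, 0.0, 1.0]] [[0.4, -0.875, -0.273, 0.32], [-0.916, -0.383, -0.116, -0.542], [-0.003, 0.296, -0.955, 0.374], [0.0, 0.0, 0.0, 1.0]]
```

View pics/scene0.png

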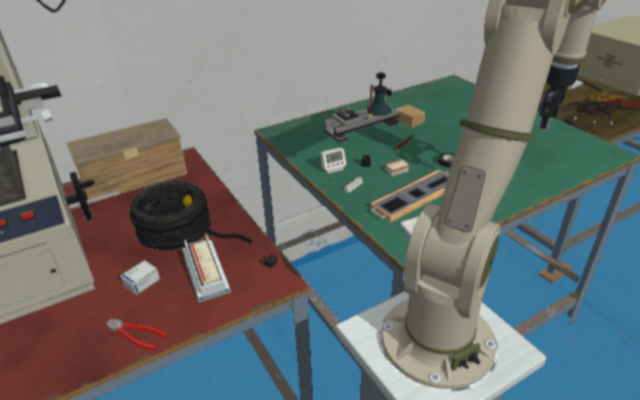

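View pics/side0.png

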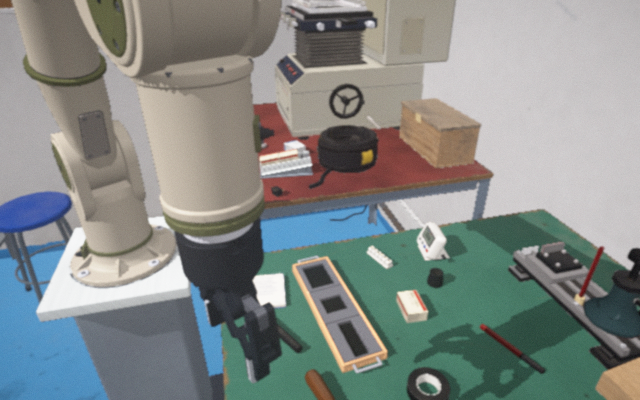

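Run:
```python
import cv2,numpy as np
a=cv2.imread("pics/scene0.png");b=cv2.imread("pics/side0.png")
r=lambda im,x,y,w,h:cv2.resize(im[y:y+h,x:x+w],(400,300),interpolation=cv2.INTER_CUBIC)
cv2.imwrite("pics/crops.png",np.vstack([np.hstack([r(a,110,190,180,135),r(a,310,110,160,120)]),np.hstack([r(b,240,130,120,90),r(b,350,220,120,90)])]))
```

```text
(no output)
```

View pics/crops.png

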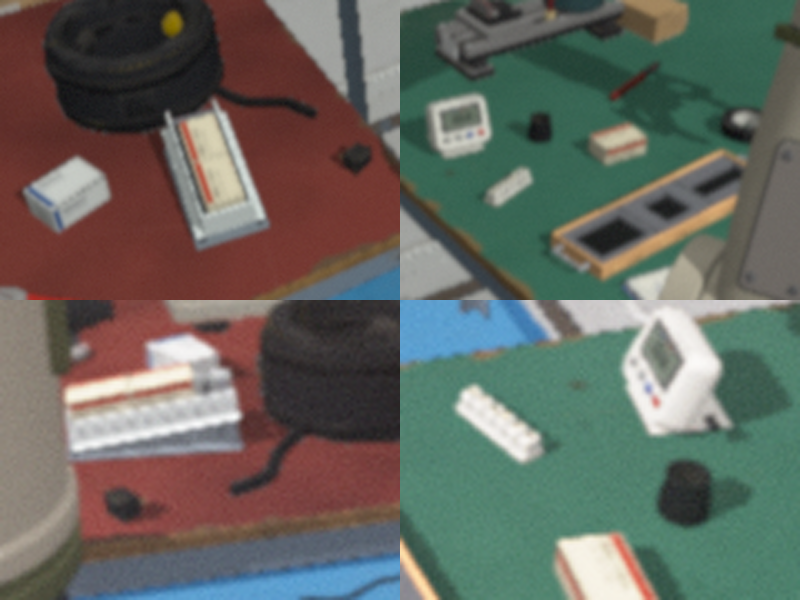

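View pics/wrist0.png

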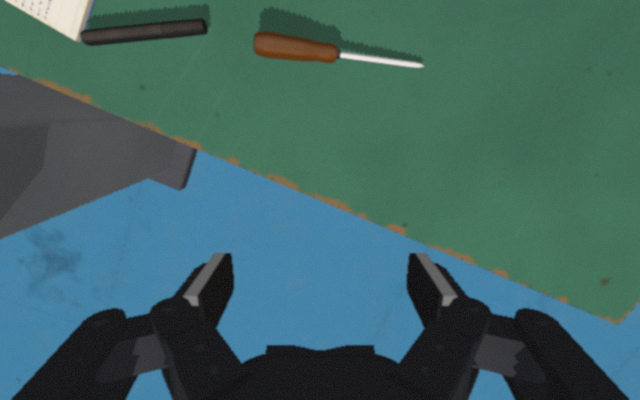

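```bash
cat > h.py <<'E'
import numpy as np, cv2
from scipy.spatial.transform import Rotation as R
from station import arm, viewer
def cam(n,name=None):
    c=viewer.read_camera(n)
    if name: cv2.imwrite(f"pics/{name}.png",c["img"][:,:,::-1])
    return c
def px(c,uv,z=0.):
    "pixels -> world points on plane z"
    uv=np.atleast_2d(np.asarray(uv,float)); T=c["cam_to_world"]
    d=np.c_[uv,np.ones(len(uv))]@np.linalg.inv(c["K"]).T@T[:3,:3].T
    return T[:3,3]+d*((z-T[2,3])/d[:,2:])
def proj(c,P):
    T=np.linalg.inv(c["cam_to_world"]); p=np.atleast_2d(P)@T[:3,:3].T+T[:3,3]; p=p@c["K"].T
    return p[:,:2]/p[:,2:]
def rel(p,yaw,s=None):
    "shift mm + rotvec in tool axes to reach TCP p, tool down with jaw axis y at heading yaw (mod pi)"
    s=s or arm.state(); R0=R.from_quat(s["eef_rot"])
    best=None
    for k in (0,np.pi):
        y=np.array([np.cos(yaw+k),np.sin(yaw+k),0]); z=np.array([0,0,-1.]); x=np.cross(y,z)
        rv=(R0.inv()*R.from_matrix(np.c_[x,y,z])).as_rotvec()
        if best is None or np.linalg.norm(rv)<np.linalg.norm(best): best=rv
    return (R0.inv().apply(np.array(p)-s["ee_pos"])*1000).round(1), best.round(3)
def blobs(c,mask,amin=60):
    "list of (area, centre uv, minAreaRect box corners)"
    k=[]
    for q in cv2.findContours(mask.astype(np.uint8),cv2.RETR_EXTERNAL,cv2.CHAIN_APPROX_NONE)[0]:
        a=cv2.contourArea(q)
        if a>amin: m=cv2.moments(q); k.append((a,(m['m10']/m['m00'],m['m01']/m['m00']),cv2.boxPoints(cv2.minAreaRect(q)),q))
    return sorted(k,key=lambda t:-t[0])
E
python3 - <<'E'
from h import *
a=cam("scene");b=cam("side")
def sh(n,c,l,z): print(n,px(c,l,z).round(3)[:,:2].tolist())
sh("lane base L,R front, rear",a,[(201,296),(229,289),(186,240),(208,234)],0.03)
sh("decoy",a,[(141,277)],.02)
sh("switch sc",a,[(270,260)],.012); sh("switch sd",b,[(277,191)],.012)
sh("new sc",a,[(397,167)],.012); sh("new sd",b,[(412,305)],.02)
sh("strip sc",a,[(353,184)],.01); sh("strip sd",b,[(380,257)],.015)
sh("tray pockets sd",b,[(317,274),(333,303),(355,337)],.012)
sh("tray corners sd",b,[(293,262),(329,256),(345,368),(386,352)],.018)
sh("knob",b,[(436,277)],.015)
sh("lane sd carton top front/rear ",b,[(262,166),(308,156)],.07)
E
```

```text
lane base L,R front, rear [[0.358, 0.385], [0.344, 0.323], [0.569, 0.349], [0.562, 0.292]]
decoy [[0.505, 0.484]]
switch sc [[0.402, 0.192]]
switch sd [[0.399, 0.192]]
new sc [[0.582, -0.349]]
new sd [[0.579, -0.353]]
strip sc [[0.578, -0.177]]
strip sd [[0.577, -0.189]]
tray pockets sd [[0.424, -0.206], [0.434, -0.301], [0.449, -0.394]]
tray corners sd [[0.38, -0.159], [0.464, -0.159], [0.411, -0.458], [0.489, -0.444]]
knob [[0.667, -0.284]]
lane sd carton top front/rear  [[0.367, 0.253], [0.516, 0.288]]
```

```bash
python3 -c "
from h import *
print(rel([.53,-.30,.26],-1.4))"
```

```text
(array([ 365.1, -137.3,  -29.1]), array([-0.001,  0.   ,  0.242]))
```

```bash
python3 -m inch '[[47,-17,-4,0,0,0.03,1],[94,-34,-8,0,0,0.06,1],[141,-51,-12,0,0,0.09,1],[188,-69,-16,0,0,0.12,1],[235,-86,-20,0,0,0.15,1],[282,-103,-24,0,0,0.18,1],[329,-124,-29,0,0,0.21,1],[365,-137,-29,0,0,0.242,1]]'; python3 -m inch '[[0,0,0,0,0,0,1],[0,0,0,0,0,0,1]]'
python3 - <<'E'
from h import *
c=cam("wrist","w1")
E
```

```text
clock: 1.05
ee_pos: [0.5322, -0.2976, 0.2612]
eef_rot: [0.996, 0.086, 0.001, -0.0]
force: [1.2, -1.6, -0.1]
finger_gap: 0.0853
clock: 1.25
ee_pos: [0.5308, -0.2994, 0.2599]
eef_rot: [0.996, 0.087, -0.0, -0.0]
force: [-0.8, -0.8, -0.1]
finger_gap: 0.0853
```

View pics/w1.png

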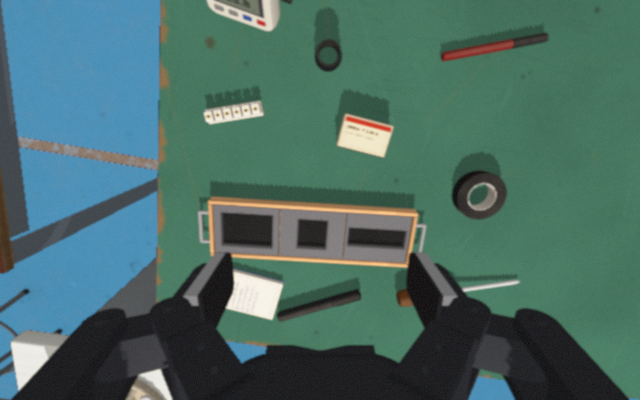

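Run:
```python
from h import *
c=cam("wrist"); im=c["img"]; np.save("w1.npy",im)
hsv=cv2.cvtColor(im,cv2.COLOR_RGB2HSV).astype(int); H,S,V=[hsv[...,i] for i in range(3)]
def roi(m,x0,x1,y0,y1):
    o=np.zeros(m.shape,bool);o[y0:y1,x0:x1]=m[y0:y1,x0:x1];return o
def rep(n,m,z):
    for a,ce,bx,q in blobs(c,m)[:1]:
        P=px(c,bx,z)[:,:2]; e=[P[1]-P[0],P[2]-P[1]]; L=[np.linalg.norm(x) for x in e]
        l=e[int(np.argmax(L))]; 
        print(n,a,"ctr uv",np.round(ce,1),"box ctr",P.mean(0).round(4),"cent",px(c,ce,z)[0,:2].round(4),"L",np.round(L,4),"long heading",round(float(np.arctan2(l[1],l[0])%np.pi),3))
notgreen=~((H>60)&(H<100)&(S>60))
rep("carton",roi((V>130)&notgreen,320,400,100,165),.024)
rep("strip",roi((V>130)&notgreen,190,275,90,130),.012)
dark=(V<75)
for n,x0,x1 in (("pA",216,277),("pB",285,340),("pC",346,412)): rep(n,roi(dark,x0,x1,209,255),.016)
rep("tray",roi(((H<20)&(S>80)&(V>100))|(V>75)&notgreen,200,420,190,268),.018)
for p in [(247,230),(247,214),(222,208),(230,120),(365,140)]: print(p,im[p[1],p[0]])
```

```text
carton 1666.0 ctr uv [363.2 134. ] box ctr [ 0.5806 -0.3469] cent [ 0.581  -0.3464] L [0.0416 0.0644] long heading 1.507
strip 882.0 ctr uv [231.6 111.6] box ctr [ 0.5792 -0.1781] cent [ 0.5793 -0.1786] L [0.077  0.0194] long heading 1.896
pA 1471.5 ctr uv [245.6 228.7] box ctr [ 0.4244 -0.2121] cent [ 0.4247 -0.2121] L [0.0479 0.0697] long heading 1.685
pB 717.5 ctr uv [310.7 232.4] box ctr [ 0.4342 -0.3035] cent [ 0.4346 -0.3034] L [0.0416 0.0396] long heading 0.101
pC 867.0 ctr uv [375.1 236.2] box ctr [ 0.4442 -0.3949] cent [ 0.4443 -0.3943] L [0.0257 0.0801] long heading 1.678
tray 12848.0 ctr uv [307.8 230.7] box ctr [ 0.4352 -0.3016] cent [ 0.4374 -0.2989] L [0.2959 0.1101] long heading 1.741
(247, 230) [39 42 37]
(247, 214) [49 48 46]
(222, 208) [126 123 126]
(230, 120) [114 142 120]
(365, 140) [241 231 201]
```

```bash
cat >> h.py <<'E'
def pose(p,yaw,tilt=0.):
    "tool down, jaw (y) at heading yaw, tilted about tool y by tilt"
    y=np.array([np.cos(yaw),np.sin(yaw),0]); z=np.array([0,0,-1.]); x=np.cross(y,z)
    return np.array(p,float),R.from_matrix(np.c_[x,y,z])*R.from_rotvec([0,tilt,0])
def plan(*ws):
    "shift (mm), turn (tool axes) and rows needed from the current pose through ws in turn"
    s=arm.state(); p0,R0=s["ee_pos"],R.from_quat(s["eef_rot"])
    y=R0.as_matrix()[:,1]; print("now",s["clock"],p0.round(4),"yaw",round(float(np.arctan2(y[1],y[0])),3),"q7",s["qpos"][6].round(2),"F",s["force"].round(1),"gap",round(s["finger_gap"],4))
    for w in ws:
        p,Rw=pose(*w); d=R0.inv().apply(p-p0)*1000; rv=(R0.inv()*Rw).as_rotvec()
        n=max(np.linalg.norm(d)/50,np.degrees(np.linalg.norm(rv))/8.59)
        print("shift",d.round(1).tolist(),"turn",rv.round(3).tolist(),"rows>=",round(float(n),1),"r",np.hypot(*p[:2]).round(3)); p0,R0=p,Rw
E
python3 -c "
from h import *
plan(([.53,-.10,.27],-.4),([.50,.10,.27],.6),([.42,.27,.27],1.42))"
```

```text
now 1.35 [ 0.5291 -0.302   0.2601] yaw -1.402 q7 -0.97 F [ 0.2 -0.5  0.5] gap 0.0854
shift [34.8, -198.9, -10.0] turn [-0.0, 0.001, -1.002] rows>= 6.7 r 0.539
shift [172.5, -105.5, 0.0] turn [0.0, 0.0, -1.0] rows>= 6.7 r 0.51
shift [185.5, 30.0, 0.0] turn [0.0, 0.0, -0.82] rows>= 5.5 r 0.499
```

```bash
A='[35,-199,-10,0,0,-1,1]'; python3 -m inch '[[35,-199,-10,0,0,-1,1],[35,-199,-10,0,0,-1,1],[35,-199,-10,0,0,-1,1],[35,-199,-10,0,0,-1,1],[35,-199,-10,0,0,-1,1],[35,-199,-10,0,0,-1,1],[35,-199,-10,0,0,-1,1]]' >/dev/null; python3 -m inch '[[172,-105,0,0,0,-1,1],[172,-105,0,0,0,-1,1],[172,-105,0,0,0,-1,1],[172,-105,0,0,0,-1,1],[172,-105,0,0,0,-1,1],[172,-105,0,0,0,-1,1],[172,-105,0,0,0,-1,1]]' >/dev/null; python3 -m inch '[[185,30,0,0,0,-0.82,1],[185,30,0,0,0,-0.82,1],[185,30,0,0,0,-0.82,1],[185,30,0,0,0,-0.82,1],[185,30,0,0,0,-0.82,1],[185,30,0,0,0,-0.82,1],[185,30,0,0,0,-0.82,1],[185,30,0,0,0,-0.82,1]]'
python3 -c "
from h import *
c=cam('wrist','w2')"
```

```text
clock: 3.55
ee_pos: [0.4221, 0.2691, 0.2703]
eef_rot: [0.078, 0.997, -0.0, 0.0]
force: [0.4, -0.7, 0.3]
finger_gap: 0.0856
```

View pics/w2.png

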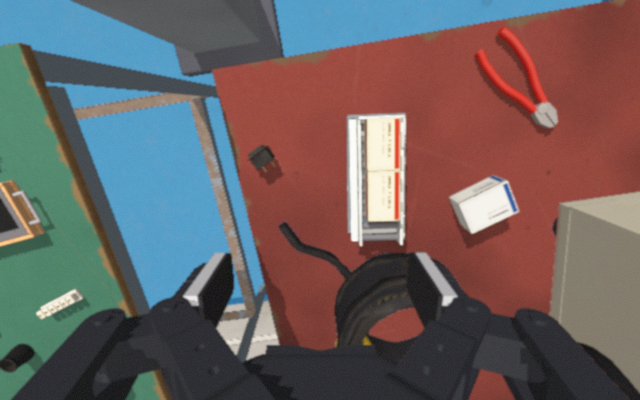

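Run:
```python
from h import *
c=cam("wrist"); im=c["img"]
hsv=cv2.cvtColor(im,cv2.COLOR_RGB2HSV).astype(int); H,S,V=[hsv[...,i] for i in range(3)]
r0,r1,c0,c1=105,235,352,410
m=np.zeros(V.shape,bool); s=(slice(r0,r1),slice(c0,c1))
cream=(im[...,0].astype(int)-im[...,2]>18)&(V>150)
red=(S>130)&(V>120)&((H<12)|(H>170))
m[s]=(cream|red)[s]
for a,ce,bx,q in blobs(c,m)[:3]:
    bx=bx[np.argsort(bx[:,1])]; print(a,np.round(ce,1),bx.round(1).tolist())
    if a>1000:
        F=[px(c,b,.0545)[0] for b in bx[:2]]; B=[px(c,b,.0713)[0] for b in bx[2:]]
        f=np.mean(F,0);g=np.mean(B,0); print("front mid",f.round(4),"rear mid",g.round(4),"len",np.linalg.norm(g-f).round(4),"heading",np.arctan2(*(g-f)[1::-1]).round(4),"w",np.linalg.norm(F[0]-F[1]).round(4),np.linalg.norm(B[0]-B[1]).round(4))
# switch: dark blob
d=np.zeros(V.shape,bool); d[138:178,240:285]=(V<60)[138:178,240:285]
for a,ce,bx,q in blobs(c,d,20)[:3]: print("dark",a,np.round(ce,1),bx.round(1).tolist(),px(c,ce,.02).round(4))
cv2.imwrite("pics/w2c.png",np.hstack([cv2.resize(im[95:255,330:430,::-1],(400,600),interpolation=cv2.INTER_CUBIC)[:, :],cv2.resize(im[130:190,235:275,::-1],(400,600),interpolation=cv2.INTER_CUBIC)]))
```

```text
3472.5 [383.3 168.9] [[364.0, 117.0], [401.0, 117.0], [401.0, 221.0], [364.0, 221.0]]
front mid [0.3693 0.352  0.0545] rear mid [0.4917 0.337  0.0713] len 0.1244 heading -0.1215 w 0.0431 0.0457
763.5 [390.5 134.3] [[352.0, 105.0], [409.0, 105.0], [409.0, 234.0], [352.0, 234.0]]
dark 57.0 [261.8 153.9] [[250.1999969482422, 158.0], [265.6000061035156, 145.6999969482422], [273.70001220703125, 155.89999389648438], [258.29998779296875, 168.10000610351562]] [[0.3936 0.1966 0.02  ]]
```

View pics/w2c.png

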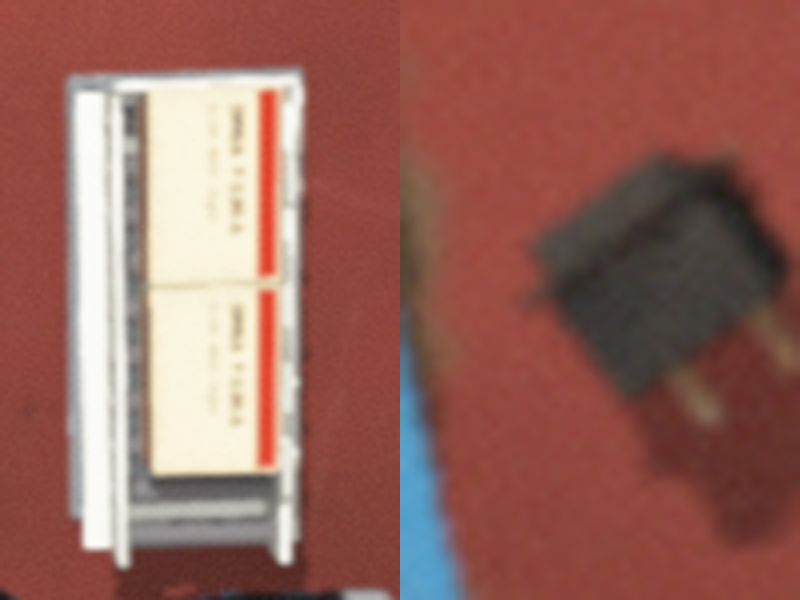

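Run:
```python
from h import *
c=cam("wrist")
F=px(c,[(366.25,119.5),(399.5,119)],.0545);B=px(c,[(368,221.7),(399.5,219.5)],.0713)
f=F.mean(0);g=B.mean(0);hd=np.arctan2(*(g-f)[1::-1]);print(f,g,np.linalg.norm(g-f),hd, np.linalg.norm(F[0]-F[1]),np.linalg.norm(B[0]-B[1]))
M=px(c,[(330+148/4,95+285/3.75),(330+278/4,95+282/3.75)],.0629).mean(0); print("seam",M)
# rails: left rail inner/outer top edges and right
for z,pts in ((.0363,[(108,82),(130,82),(285,85),(300,72)]),(.058,[(113,565),(130,565),(276,563),(293,563)])):
    print(px(c,[(330+x/4,95+y/3.75) for x,y in pts],z).round(4).tolist())
u=np.array([np.cos(hd),np.sin(hd),0])
top=(f+M)/2; print("front top centre",top)
# grasp: TCP 7 mm above underside along normal
n=np.array([-np.sin(.1396)*u[0],-np.sin(.1396)*u[1],np.cos(.1396)])
tcp=top-n*.017; print("tcp",tcp)
jaw=hd+np.pi/2
for t in (-.14,.14): print(t,pose([0,0,0],jaw,t)[1].as_matrix()[:,2], -n)
```

```text
[0.37174166 0.35239969 0.0545    ] [0.49127028 0.33891225 0.0713    ] 0.12145468582524252 -0.11236326015937918 0.0388027218274121 0.03879383826580539
seam [0.43061769 0.34565446 0.0629    ]
[[0.3653, 0.325, 0.0363], [0.3663, 0.3316, 0.0363], [0.3746, 0.3784, 0.0363], [0.3713, 0.3832, 0.0363]]
[[0.5269, 0.3047, 0.058], [0.5278, 0.3103, 0.058], [0.5345, 0.3578, 0.058], [0.5354, 0.3633, 0.058]]
front top centre [0.40117968 0.34902707 0.0587    ]
tcp [0.40353026 0.34876184 0.04186538]
-0.14 [ 0.13866314 -0.01564655 -0.990216  ] [ 0.13826954 -0.01560213 -0.99027173]
0.14 [-0.13866314  0.01564655 -0.990216  ] [ 0.13826954 -0.01560213 -0.99027173]
```

Run:
```python
from h import *
t=np.array([.4033,.3488,.0430]); n=np.array([-.1383,.0156,.9903])
plan((t+n*.07,1.456,-.14),(t,1.456,-.14))
```

```text
now 3.7 [0.4218 0.2697 0.2704] yaw 1.417 q7 0.68 F [-0.1  0.3  0.2] gap 0.0857
shift [40.1, 74.9, 158.0] turn [-0.003, -0.14, -0.039] rows>= 3.6 r 0.527
shift [0.0, 0.0, 70.0] turn [0.0, 0.0, 0.0] rows>= 1.4 r 0.533
```

```bash
python3 -m inch '[[40,75,158,0,-0.14,-0.039,0.65],[40,75,158,0,-0.14,-0.039,0.65],[40,75,158,0,-0.14,-0.039,0.65],[40,75,158,0,-0.14,-0.039,0.65],[40,75,158,0,-0.14,-0.039,0.65],[40,75,158,0,-0.14,-0.039,0.65],[40,75,158,0,-0.14,-0.039,0.65]]'
python3 - <<'E'
from h import *
t=np.array([.4033,.3488,.0430])
plan((t,1.456,-.14))
c=cam("wrist","w3")
E
```

```text
clock: 4.4
ee_pos: [0.3945, 0.3505, 0.114]
eef_rot: [0.057, 0.996, -0.005, 0.071]
force: [0.1, -0.8, 0.5]
finger_gap: 0.0555
now 4.4 [0.3945 0.3505 0.114 ] yaw 1.457 q7 0.29 F [ 0.1 -0.8  0.5] gap 0.0555
shift [1.2, -0.6, 71.5] turn [-0.001, 0.002, 0.001] rows>= 1.4 r 0.533
```

View pics/w3.png

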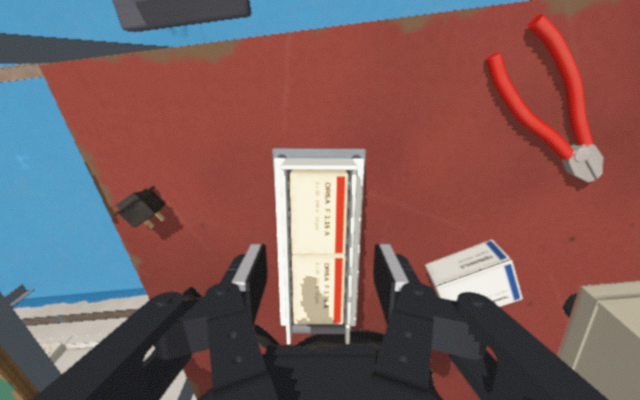

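```bash
python3 -m inch '[[1,-0.5,35,0,0,0,0.65],[1,-0.5,55,0,0,0,0.65],[1,-0.5,65,0,0,0,0.65],[1,-0.5,71,0,0,0,0.65],[1,-0.5,71,0,0,0,0.65]]'; python3 -m inch '[[0,0,0,0,0,0,0.3],[0,0,0,0,0,0,0.3],[0,0,0,0,0,0,0.3],[0,0,0,0,0,0,0.3],[0,0,0,0,0,0,0.3]]' 35
```

```text
clock: 4.95
ee_pos: [0.4024, 0.3489, 0.0423]
eef_rot: [0.056, 0.996, -0.005, 0.07]
force: [0.8, 0.4, 0.8]
finger_gap: 0.0556
clock: 5.45
ee_pos: [0.4024, 0.3496, 0.0432]
eef_rot: [0.056, 0.996, -0.005, 0.071]
force: [-1.6, -1.6, 6.4]
finger_gap: 0.0392
```

```bash
python3 -m inch '[[0,0,-15,0,0,0,0.3],[0,0,-40,0,0,0,0.3],[0,0,-80,0,0,0,0.3],[0,0,-110,0,0,0,0.3],[0,0,-110,0,0,0,0.3]]'
python3 - <<'E'
from h import *
c=cam("wrist","w4")
E
```

```text
clock: 5.95
ee_pos: [0.387, 0.3538, 0.1563]
eef_rot: [0.055, 0.996, -0.003, 0.073]
force: [0.1, 0.2, -0.3]
finger_gap: 0.039
```

View pics/w4.png

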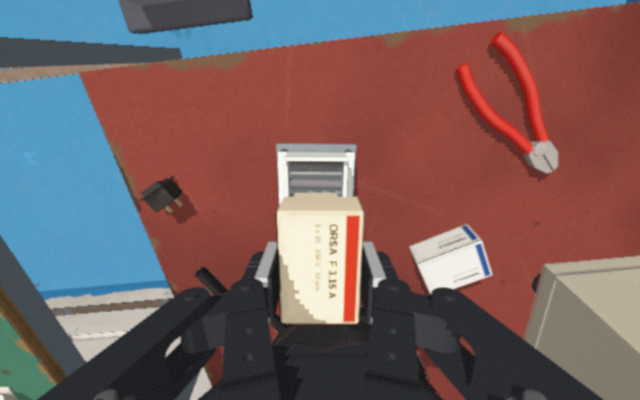

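Run:
```python
from h import *
c=cam("wrist"); s=arm.state(); Rt=R.from_quat(s["eef_rot"]); T=c["cam_to_world"]
def tool(uv,zt):
    d=Rt.inv().apply(T[:3,:3]@np.linalg.inv(c["K"])@np.r_[uv,1]); o=Rt.inv().apply(T[:3,3]-s["ee_pos"]); return o+d*(zt-o[2])/d[2]
for zt in (-.016,-.012): print([ (tool(uv,zt)*1000).round(1).tolist() for uv in ((320,213),(320,323))])
n=([.40,.33,.20],1.3);
plan(([.46,.20,.21],.95),([.52,0,.21],.6),([.4244,-.2121,.15],.109),([.4244,-.2121,.06],.109))
```

```text
[[28.8, 1.4, -16.0], [-32.4, 1.4, -16.0]]
[[27.4, 1.4, -12.0], [-35.7, 1.4, -12.0]]
now 6.05 [0.3867 0.3514 0.1522] yaw 1.459 q7 0.34 F [-0.   0.1 -0.6] gap 0.0389
shift [-97.0, -142.3, -44.3] turn [0.035, 0.139, 0.509] rows>= 3.6 r 0.502
shift [-165.1, -127.8, 0.0] turn [0.0, 0.0, 0.35] rows>= 4.2 r 0.52
shift [-121.1, -198.7, 60.0] turn [0.0, 0.0, 0.491] rows>= 4.8 r 0.474
shift [0.0, 0.0, 90.0] turn [0.0, 0.0, 0.0] rows>= 1.8 r 0.474
```

```bash
python3 -m inch '[[-97,-142,-44,0.035,0.139,0.509,0.3],[-97,-142,-44,0.035,0.139,0.509,0.3],[-97,-142,-44,0.035,0.139,0.509,0.3],[-97,-142,-44,0.035,0.139,0.509,0.3],[-97,-142,-44,0.035,0.139,0.509,0.3]]' >/dev/null; python3 -m inch '[[-165,-128,0,0,0,0.35,0.3],[-165,-128,0,0,0,0.35,0.3],[-165,-128,0,0,0,0.35,0.3],[-165,-128,0,0,0,0.35,0.3],[-165,-128,0,0,0,0.35,0.3]]' >/dev/null; python3 -m inch '[[-121,-199,60,0,0,0.49,0.3],[-121,-199,60,0,0,0.49,0.3],[-121,-199,60,0,0,0.49,0.3],[-121,-199,60,0,0,0.49,0.3],[-121,-199,60,0,0,0.49,0.3],[-121,-199,60,0,0,0.49,0.3],[-121,-199,60,0,0,0.49,0.3]]'
python3 - <<'E'
from h import *
c=cam("wrist","w5")
plan(([.4242,-.2103,.03],.109),([.4242,-.2103,.0175],.109))
E
```

```text
clock: 7.75
ee_pos: [0.4227, -0.2118, 0.1478]
eef_rot: [0.668, 0.744, -0.001, -0.002]
force: [1.0, 0.9, -0.6]
finger_gap: 0.0393
now 7.8 [ 0.4237 -0.2108  0.1483] yaw 0.111 q7 0.46 F [ 1.1  0.  -1.1] gap 0.039
shift [0.4, 0.9, 118.3] turn [-0.003, -0.0, 0.002] rows>= 2.4 r 0.473
shift [0.0, 0.0, 12.5] turn [0.0, 0.0, 0.0] rows>= 0.2 r 0.473
```

View pics/w5.png

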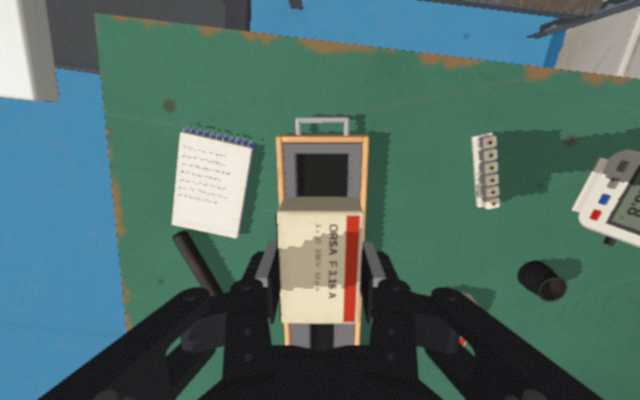

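```bash
python3 -m inch '[[0.4,0.9,45,0,0,0,0.3],[0.4,0.9,85,0,0,0,0.3],[0.4,0.9,110,0,0,0,0.3],[0.4,0.9,118,0,0,0,0.3],[0.4,0.9,118,0,0,0,0.3]]';  python3 -m inch '[[0,0,4,0,0,0,0.3],[0,0,8,0,0,0,0.3],[0,0,12,0,0,0,0.3],[0,0,12,0,0,0,0.3]]'
```

```text
clock: 8.3
ee_pos: [0.4243, -0.2103, 0.0303]
eef_rot: [0.666, 0.746, -0.001, -0.001]
force: [0.0, -0.5, -0.1]
finger_gap: 0.0393
clock: 8.7
ee_pos: [0.4241, -0.2122, 0.0189]
eef_rot: [0.668, 0.745, -0.001, -0.0]
force: [0.1, 0.3, -0.6]
finger_gap: 0.0392
```

```bash
python3 -m inch '[[0,0,1,0,0,0,0.54],[0,0,1,0,0,0,0.54],[0,0,1,0,0,0,0.54],[0,0,0,0,0,0,0.54],[0,0,-25,0,0,0,0.54],[0,0,-70,0,0,0,0.54],[0,0,-110,0,0,0,0.54],[0,0,-110,0,0,0,0.54]]'
python3 - <<'E'
from h import *
c=cam("wrist","w6")
cv2.imwrite("pics/w6c.png",cv2.resize(c["img"][100:400,160:560,::-1],(800,600)))
print(arm.state()["ee_pos"])
E
```

```text
clock: 9.5
ee_pos: [0.4277, -0.2133, 0.1346]
eef_rot: [0.667, 0.745, 0.0, 0.005]
force: [1.2, -0.7, 0.3]
finger_gap: 0.0464
[ 0.426235   -0.21284174  0.13186288]
```

View pics/w6c.png

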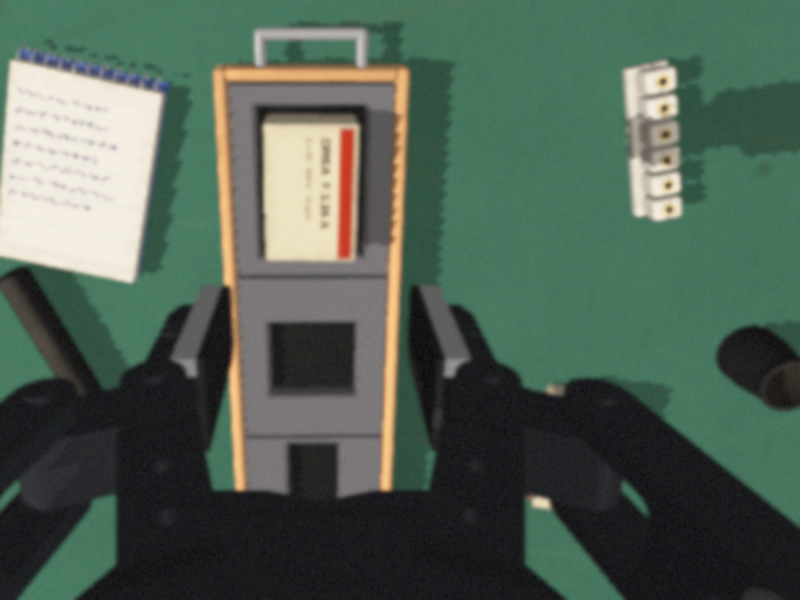

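Run:
```python
from h import *
c=cam("wrist"); im=c["img"]
hsv=cv2.cvtColor(im,cv2.COLOR_RGB2HSV).astype(int); H,S,V=[hsv[...,i] for i in range(3)]
m=np.zeros(V.shape,bool); s=(slice(120,225),slice(460,515)); m[s]=((V>95)&(S<60))[s]
for a,ce,bx,q in blobs(c,m)[:2]:
    P=px(c,bx,.0085)[:,:2]; e=[P[1]-P[0],P[2]-P[1]]; L=[np.linalg.norm(x) for x in e]; l=e[int(np.argmax(L))]
    print(a,np.round(ce,1),px(c,ce,.0085)[0],P.mean(0),L,np.arctan2(l[1],l[0])%np.pi)
plan(([.578,-.178,.08],.325),([.578,-.178,.0085],.325))
```

```text
2061.5 [490.  171.3] [ 0.5788315  -0.17662377  0.0085    ] [ 0.57973683 -0.1784739 ] [np.float64(0.025190447341683447), np.float64(0.07774841413699435)] 1.9221571777260957
now 9.6 [ 0.4249 -0.2123  0.1299] yaw 0.109 q7 0.45 F [-0.1 -0.1 -0.5] gap 0.046
shift [17.6, 155.9, 49.8] turn [-0.0, 0.003, -0.216] rows>= 3.3 r 0.605
shift [0.0, 0.0, 71.5] turn [0.0, 0.0, 0.0] rows>= 1.4 r 0.605
```

```bash
python3 -m inch '[[18,157,50,0,0,-0.226,0.5],[18,157,50,0,0,-0.226,0.5],[18,157,50,0,0,-0.226,0.5],[18,157,50,0,0,-0.226,0.5],[18,157,50,0,0,-0.226,0.5],[18,157,50,0,0,-0.226,0.5]]'
python3 - <<'E'
from h import *
plan(([.579,-.178,.0085],.335))
E
```

```text
clock: 10.2
ee_pos: [0.577, -0.1768, 0.0768]
eef_rot: [0.579, 0.815, -0.002, -0.002]
force: [1.5, -1.0, -0.8]
finger_gap: 0.0427
now 10.2 [ 0.577  -0.1768  0.0768] yaw 0.336 q7 0.43 F [ 1.5 -1.  -0.8] gap 0.0427
shift [-1.9, 1.8, 68.3] turn [-0.005, -0.001, 0.001] rows>= 1.4 r 0.606
```

```bash
python3 -m inch '[[0,0,25,0,0,0,0.5],[0,0,40,0,0,0,0.5],[0,0,40,0,0,0,0.5],[0,0,40,0,0,0,0.5]]'
python3 - <<'E'
from h import *
for i in range(3): plan(([.579,-.178,.0085],.335)); cam("wrist")
E
```

```text
clock: 10.6
ee_pos: [0.5775, -0.1776, 0.0388]
eef_rot: [0.58, 0.815, -0.001, -0.001]
force: [-0.1, 0.1, 0.7]
finger_gap: 0.0431
now 10.6 [ 0.5775 -0.1776  0.0388] yaw 0.334 q7 0.42 F [-0.1  0.1  0.7] gap 0.0431
shift [-0.9, 1.3, 30.3] turn [-0.003, 0.0, -0.001] rows>= 0.6 r 0.606
now 10.65 [ 0.5783 -0.1775  0.0394] yaw 0.335 q7 0.42 F [-0.   0.2  0.3] gap 0.0424
shift [-0.6, 0.6, 30.9] turn [-0.002, 0.001, -0.0] rows>= 0.6 r 0.606
now 10.7 [ 0.5787 -0.1774  0.0397] yaw 0.335 q7 0.42 F [-0.1  0.4 -0.2] gap 0.0427
shift [-0.6, 0.1, 31.2] turn [-0.001, 0.002, -0.0] rows>= 0.6 r 0.606
```

```bash
python3 -m inch '[[-0.5,0,15,0,0,0,0.5],[-0.5,0,25,0,0,0,0.5],[-0.5,0,31,0,0,0,0.5],[-0.5,0,31,0,0,0,0.5]]'; python3 -m inch '[[0,0,0,0,0,0,0.05],[0,0,0,0,0,0,0.05],[0,0,0,0,0,0,0.05],[0,0,0,0,0,0,0.05],[0,0,0,0,0,0,0.05],[0,0,0,0,0,0,0.05]]' 35;  python3 -m inch '[[0,0,-25,0,0,0,0.05],[0,0,-60,0,0,0,0.05],[0,0,-90,0,0,0,0.05],[0,0,-90,0,0,0,0.05],[0,0,-90,0,0,0,0.05]]'
python3 - <<'E'
from h import *
plan(([.4442,-.3949,.08],.109))
E
```

```text
clock: 11.15
ee_pos: [0.5772, -0.1772, 0.0058]
eef_rot: [0.579, 0.815, -0.002, -0.002]
force: [0.0, 0.6, 0.1]
finger_gap: 0.0425
clock: 11.75
ee_pos: [0.5787, -0.1776, 0.008]
eef_rot: [0.579, 0.815, -0.001, -0.0]
force: [-0.5, -0.9, 3.1]
finger_gap: 0.0165
clock: 12.25
ee_pos: [0.5788, -0.1776, 0.0981]
eef_rot: [0.579, 0.815, -0.001, 0.0]
force: [-0.1, -0.9, -0.1]
finger_gap: 0.0169
now 12.25 [ 0.5788 -0.1776  0.0981] yaw 0.335 q7 0.44 F [-0.1 -0.9 -0.1] gap 0.0169
shift [-160.9, -198.5, 18.6] turn [-0.001, 0.002, 0.226] rows>= 5.1 r 0.594
```

```bash
cat >> h.py <<'E'
def tool(c,uv,zt):
    s=arm.state(); Rt=R.from_quat(s["eef_rot"]); T=c["cam_to_world"]
    d=Rt.inv().apply(T[:3,:3]@np.linalg.inv(c["K"])@np.r_[uv,1]); o=Rt.inv().apply(T[:3,3]-s["ee_pos"]); return ((o+d*(zt-o[2])/d[2])*1000).round(1)
E
python3 - <<'E'
from h import *
c=cam("wrist","w7"); im=c["img"]; hsv=cv2.cvtColor(im,cv2.COLOR_RGB2HSV).astype(int); H,S,V=[hsv[...,i] for i in range(3)]
m=np.zeros(V.shape,bool); s=(slice(150,400),slice(295,345)); m[s]=((V>110)&(S<60))[s]
for a,ce,bx,q in blobs(c,m)[:3]:
    x,y,w,h=cv2.boundingRect(q); print(a,(x,y,w,h),[tool(c,(x+w/2,v),zt).tolist() for v in (y,y+h) for zt in (-.0085,.0085)])
cv2.imwrite("pics/w7c.png",cv2.resize(im[130:400,200:440,::-1],(600,600)))
E
```

```text
4323.0 (301, 189, 38, 135) [[38.7, 0.5, -8.5], [34.1, 0.5, 8.5], [-38.4, 0.4, -8.5], [-52.7, 0.5, 8.5]]
```

View pics/w7c.png

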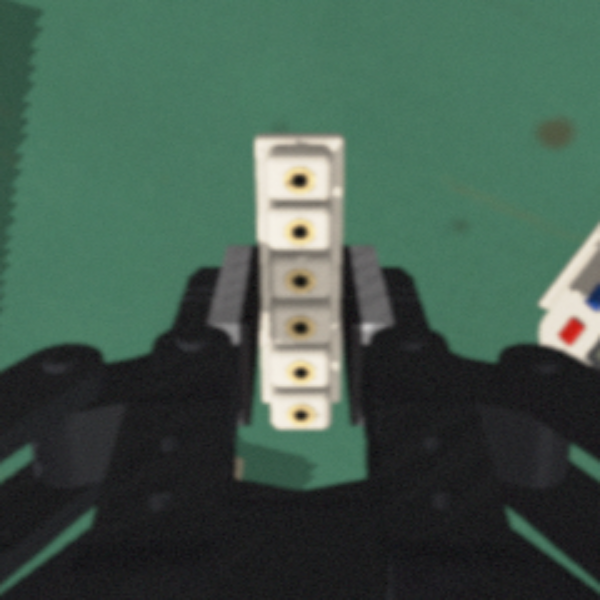

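```bash
python3 -m inch '[[-161,-198,19,0,0,0.226,0.05],[-161,-198,19,0,0,0.226,0.05],[-161,-198,19,0,0,0.226,0.05],[-161,-198,19,0,0,0.226,0.05],[-161,-198,19,0,0,0.226,0.05],[-161,-198,19,0,0,0.226,0.05],[-161,-198,19,0,0,0.226,0.05],[-161,-198,19,0,0,0.226,0.05]]'
python3 - <<'E'
from h import *
for i in range(2): plan(([.4442,-.3941,.018],.109)); c=cam("wrist")
# check the strip pocket against present view: dark pocket edges
E
```

```text
clock: 13.1
ee_pos: [0.4449, -0.3929, 0.0781]
eef_rot: [0.667, 0.745, -0.001, -0.001]
force: [0.2, 0.6, -0.5]
finger_gap: 0.0169
now 13.1 [ 0.4449 -0.3929  0.0781] yaw 0.11 q7 0.68 F [ 0.2  0.6 -0.5] gap 0.0169
shift [-1.1, -0.7, 60.1] turn [-0.003, -0.001, 0.001] rows>= 1.2 r 0.594
now 13.15 [ 0.4456 -0.3924  0.0784] yaw 0.112 q7 0.68 F [1.2 0.5 0. ] gap 0.0168
shift [-1.6, -1.4, 60.4] turn [-0.002, -0.001, 0.003] rows>= 1.2 r 0.594
```

```bash
python3 -m inch '[[-1.3,-1,25,0,0,0,0.05],[-1.3,-1,40,0,0,0,0.05],[-1.3,-1,48,0,0,0,0.05],[-1.3,-1,48,0,0,0,0.05],[-1.3,-1,48,0,0,0,0.05]]'; python3 -m inch '[[0,0,4,0,0,0,0.05],[0,0,8,0,0,0,0.05],[0,0,12,0,0,0,0.05],[0,0,12,0,0,0,0.05],[0,0,12,0,0,0,0.05]]'
python3 - <<'E'
from h import *
plan(([.4442,-.3941,.0175],.109))
E
```

```text
clock: 13.7
ee_pos: [0.444, -0.3959, 0.0314]
eef_rot: [0.667, 0.745, -0.001, -0.0]
force: [-0.3, 0.3, 0.7]
finger_gap: 0.017
clock: 14.2
ee_pos: [0.4434, -0.3961, 0.019]
eef_rot: [0.668, 0.745, -0.001, -0.0]
force: [0.7, 0.9, -0.2]
finger_gap: 0.0168
now 14.2 [ 0.4434 -0.3961  0.019 ] yaw 0.109 q7 0.67 F [ 0.7  0.9 -0.2] gap 0.0168
shift [1.9, 1.1, 1.5] turn [-0.002, 0.001, 0.0] rows>= 0.1 r 0.594
```

```bash
python3 -m inch '[[1,1,1,0,0,0,0.05],[1,1,1,0,0,0,0.33],[1,1,1,0,0,0,0.33],[1,1,1,0,0,0,0.33],[1,1,-10,0,0,0,0.33],[1,1,-40,0,0,0,0.33],[1,1,-90,0,0,0,0.33],[1,1,-140,0,0,0,0.5]]'
python3 - <<'E'
from h import *
cam("wrist","w8")
plan(([.52,-.12,.19],.3),([.48,.10,.19],.7),([.40,.20,.19],1.1))
E
```

```text
clock: 15.0
ee_pos: [0.4442, -0.3944, 0.1611]
eef_rot: [0.667, 0.745, -0.001, -0.001]
force: [1.0, -1.3, 0.7]
finger_gap: 0.0414
now 15.05 [ 0.4479 -0.3971  0.1715] yaw 0.109 q7 0.7 F [ 2.4 -1.5  8. ] gap 0.0428
shift [267.3, 102.0, -20.6] turn [0.006, 0.011, -0.191] rows>= 5.7 r 0.534
shift [222.0, 26.8, 0.0] turn [0.0, 0.0, -0.4] rows>= 4.5 r 0.49
shift [128.0, 3.2, 0.0] turn [0.0, 0.0, -0.4] rows>= 2.7 r 0.447
```

```bash
python3 -m inch '[[267,102,-20,0,0,-0.19,0.5],[267,102,-20,0,0,-0.19,0.5],[267,102,-20,0,0,-0.19,0.5],[267,102,-20,0,0,-0.19,0.5],[267,102,-20,0,0,-0.19,0.5],[267,102,-20,0,0,-0.19,0.5]]' >/dev/null; python3 -m inch '[[222,27,0,0,0,-0.4,0.6],[222,27,0,0,0,-0.4,0.6],[222,27,0,0,0,-0.4,0.6],[222,27,0,0,0,-0.4,0.6],[222,27,0,0,0,-0.4,0.6]]' >/dev/null; python3 -m inch '[[128,3,0,0,0,-0.4,0.6],[128,3,0,0,0,-0.4,0.6],[128,3,0,0,0,-0.4,0.6],[128,3,0,0,0,-0.4,0.6],[128,3,0,0,0,-0.4,0.6],[128,3,0,0,0,-0.4,0.6]]'
python3 - <<'E'
from h import *
c=cam("wrist","w9"); im=c["img"]; u,v=proj(c,[.397,.195,.012])[0]; print(u,v)
u,v=int(u),int(v); x0=max(0,u-45);y0=max(0,v-45); print(x0,y0)
t=cv2.imread("pics/w8.png")[100:400,180:440]
cv2.imwrite("pics/w9c.png",np.hstack([cv2.resize(im[y0:y0+90,x0:x0+90,::-1],(450,450),interpolation=cv2.INTER_CUBIC),cv2.resize(t,(350,450))]))
plan()
E
```

```text
clock: 16.75
ee_pos: [0.3981, 0.2007, 0.1787]
eef_rot: [0.235, 0.972, -0.001, -0.0]
force: [-0.4, 0.1, -1.0]
finger_gap: 0.0514
314.6649506462393 183.00244139935313
269 138
now 16.8 [0.3981 0.2006 0.1786] yaw 1.096 q7 0.51 F [-0.6 -0.  -0. ] gap 0.0515
```

View pics/w9c.png

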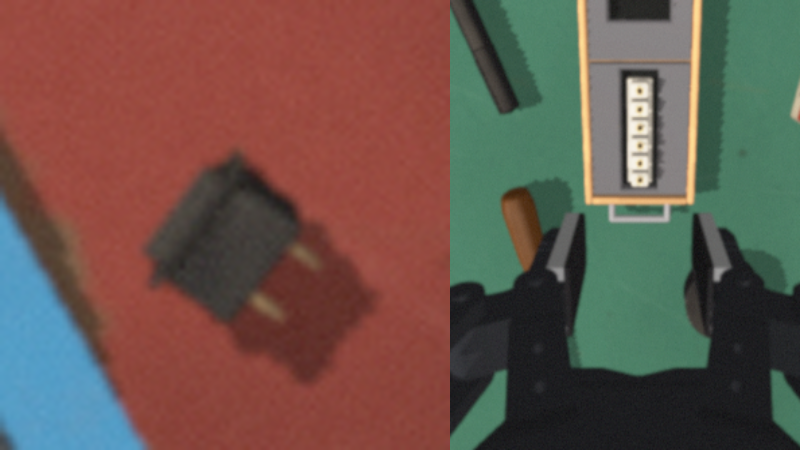

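Run:
```python
from h import *
c=cam("wrist")
U=lambda *l:[(269+x/5,138+y/5) for x,y in l]
P=px(c,U((165,270),(220,320),(300,215),(245,165)),.024)[:,:2]; print(P.round(4).tolist(),P.mean(0))
for z,a,b in ((.024,(220,320),(300,215)),(.012,(283,318),(320,268)),(.024,(155,270),(237,160))):
    A=px(c,U(a,b),z); d=A[1]-A[0]; print(np.arctan2(d[1],d[0]),np.linalg.norm(d),A.mean(0).round(4))
A=px(c,U((253,297),(283,318),(295,248),(320,268)),.012); print([np.arctan2(*(A[i+1]-A[i])[1::-1]) for i in (0,2)])
# mask check
im=c["img"]; hsv=cv2.cvtColor(im,cv2.COLOR_RGB2HSV).astype(int); m=np.zeros(im.shape[:2],bool); s=(slice(165,210),slice(295,335)); m[s]=((hsv[...,1]<110)&(hsv[...,2]<95))[s]
for a,ce,bx,q in blobs(c,m)[:1]:
    Q=px(c,bx,.02)[:,:2]; e=[Q[1]-Q[0],Q[2]-Q[1]]; print("mask",a,px(c,ce,.02),[ (np.linalg.norm(x).round(4),np.arctan2(x[1],x[0]).round(3)) for x in e])
```

```text
[[0.3969, 0.1803], [0.4118, 0.1854], [0.3992, 0.2106], [0.3848, 0.2054]] [0.39817248 0.19543286]
2.033486036567341 0.02813571141616921 [0.4055 0.198  0.024 ]
2.0553622788435613 0.013864020689691165 [0.4177 0.202  0.012 ]
2.03045945305906 0.02891260065019485 [0.3895 0.1914 0.024 ]
[np.float64(0.46362534034880115), np.float64(0.4071764366559772)]
mask 548.0 [[0.39703732 0.19366478 0.02      ]] [(np.float64(0.0315), np.float64(2.024)), (np.float64(0.0238), np.float64(0.443))]
```

Run:
```python
from h import *
plan(([.398,.195,.15],-.01),([.398,.195,.08],-1.11))
```

```text
now 16.85 [0.3981 0.2006 0.1785] yaw 1.096 q7 0.51 F [-0.1  0.3 -0.6] gap 0.0512
shift [-2.5, -5.0, 28.5] turn [-0.002, 0.0, 1.106] rows>= 7.4 r 0.443
shift [0.0, 0.0, 70.0] turn [0.0, 0.0, 1.1] rows>= 7.3 r 0.443
```

```bash
python3 -m inch '[[-2.5,-5,28,0,0,1.106,0.6],[-2.5,-5,28,0,0,1.106,0.6],[-2.5,-5,28,0,0,1.106,0.6],[-2.5,-5,28,0,0,1.106,0.6],[-2.5,-5,28,0,0,1.106,0.6],[-2.5,-5,28,0,0,1.106,0.6],[-2.5,-5,28,0,0,1.106,0.6],[-2.5,-5,28,0,0,1.106,0.6]]'; python3 -m inch '[[0,0,70,0,0,1.1,0.6],[0,0,70,0,0,1.1,0.6],[0,0,70,0,0,1.1,0.6],[0,0,70,0,0,1.1,0.6],[0,0,70,0,0,1.1,0.6],[0,0,70,0,0,1.1,0.6],[0,0,70,0,0,1.1,0.6],[0,0,70,0,0,1.1,0.6]]';python3 -m inch '[[0,0,0,0,0,0,0.6],[0,0,0,0,0,0,0.6]]' >/dev/null
python3 - <<'E'
from h import *
plan(([.398,.195,.009],-1.11))
c=cam("wrist"); im=c["img"]; hsv=cv2.cvtColor(im,cv2.COLOR_RGB2HSV).astype(int)
u,v=proj(c,[.398,.195,.015])[0].astype(int); print(u,v)
m=np.zeros(im.shape[:2],bool); s=(slice(v-45,v+45),slice(u-40,u+40)); m[s]=((hsv[...,1]<110)&(hsv[...,2]<110))[s]
for a,ce,bx,q in blobs(c,m)[:2]: print("mask",a,bx.round(1).tolist(),px(c,ce,.018))
cv2.imwrite("pics/w10.png",im[:,:,::-1])
E
```

```text
clock: 17.65
ee_pos: [0.3978, 0.1953, 0.1503]
eef_rot: [0.712, 0.702, -0.001, -0.0]
force: [1.3, -0.0, 0.3]
finger_gap: 0.0513
clock: 18.45
ee_pos: [0.3976, 0.1952, 0.0803]
eef_rot: [0.974, 0.226, -0.001, 0.0]
force: [0.5, -0.6, -0.7]
finger_gap: 0.0513
now 18.65 [0.3974 0.1955 0.0803] yaw -1.106 q7 -1.74 F [0.2 0.1 0.5] gap 0.0515
shift [0.5, 0.7, 71.3] turn [0.0, 0.003, 0.004] rows>= 1.4 r 0.443
321 212
mask 1272.0 [[304.0, 196.0], [344.0, 196.0], [344.0, 234.0], [304.0, 234.0]] [[0.39776956 0.19307389 0.018     ]]
mask 75.0 [[350.0, 237.0], [360.0, 237.0], [360.0, 256.0], [350.0, 256.0]] [[0.3840021  0.15758719 0.018     ]]
```

```bash
python3 -m inch '[[0.5,1,35,0,0,0,0.6],[0.5,1,58,0,0,0,0.6],[0.5,1,71,0,0,0,0.6],[0.5,1,71,0,0,0,0.6],[0.5,1,71,0,0,0,0.6]]'; python3 -m inch '[[0,0,0,0,0,0,0.2],[0,0,0,0,0,0,0.2],[0,0,0,0,0,0,0.2],[0,0,0,0,0,0,0.2],[0,0,0,0,0,0,0.2],[0,0,0,0,0,0,0.2]]' 30;  python3 -m inch '[[0,0,-25,0,0,0,0.2],[0,0,-60,0,0,0,0.2],[0,0,-100,0,0,0,0.2],[0,0,-130,0,0,0,0.2],[0,0,-130,0,0,0,0.2],[0,0,-130,0,0,0,0.2]]'
python3 - <<'E'
from h import *
plan(([.50,.03,.15],-1.3),([.4342,-.3035,.09],-1.462))
c=cam("wrist","w11"); im=c["img"]; hsv=cv2.cvtColor(im,cv2.COLOR_RGB2HSV).astype(int)
E
```

```text
clock: 19.2
ee_pos: [0.3981, 0.1955, 0.01]
eef_rot: [0.973, 0.23, -0.001, 0.0]
force: [0.2, 1.1, 0.4]
finger_gap: 0.0515
clock: 19.8
ee_pos: [0.3988, 0.1957, 0.0107]
eef_rot: [0.973, 0.23, 0.0, 0.0]
force: [-1.0, -0.0, 7.1]
finger_gap: 0.0302
clock: 20.4
ee_pos: [0.3986, 0.1954, 0.1403]
eef_rot: [0.973, 0.23, 0.0, 0.001]
force: [0.0, -0.3, -0.8]
finger_gap: 0.0304
now 20.4 [0.3986 0.1954 0.1403] yaw -1.107 q7 -1.69 F [ 0.  -0.3 -0.8] gap 0.0304
shift [16.7, 193.3, -9.5] turn [0.001, -0.0, 0.193] rows>= 3.9 r 0.501
shift [-152.6, 303.7, 60.0] turn [0.0, 0.0, 0.162] rows>= 6.9 r 0.53
```

```bash
python3 -m inch '[[17,193,-10,0,0,0.19,0.2],[17,193,-10,0,0,0.19,0.2],[17,193,-10,0,0,0.19,0.2],[17,193,-10,0,0,0.19,0.2],[17,193,-10,0,0,0.19,0.2]]' >/dev/null; python3 -m inch '[[-153,303,60,0,0,0.162,0.2],[-153,303,60,0,0,0.162,0.2],[-153,303,60,0,0,0.162,0.2],[-153,303,60,0,0,0.162,0.2],[-153,303,60,0,0,0.162,0.2],[-153,303,60,0,0,0.162,0.2],[-153,303,60,0,0,0.162,0.2],[-153,303,60,0,0,0.162,0.2]]' >/dev/null; python3 -m inch '[[0,0,0,0,0,0,0.2],[0,0,0,0,0,0,0.2]]' >/dev/null
python3 - <<'E'
from h import *
c=cam("wrist","w12"); cv2.imwrite("pics/w12c.png",cv2.resize(c["img"][120:360,160:480,::-1],(800,600)))
plan(([.4322,-.3037,.032],-1.462),([.4322,-.3037,.0205],-1.462))
E
```

```text
now 22.0 [ 0.4348 -0.3006  0.0895] yaw -1.456 q7 -0.96 F [ 0.3  0.5 -0.2] gap 0.03
shift [-2.8, 2.8, 57.5] turn [-0.0, 0.002, 0.006] rows>= 1.2 r 0.528
shift [0.0, 0.0, 11.5] turn [0.0, 0.0, 0.0] rows>= 0.2 r 0.528
```

View pics/w12c.png

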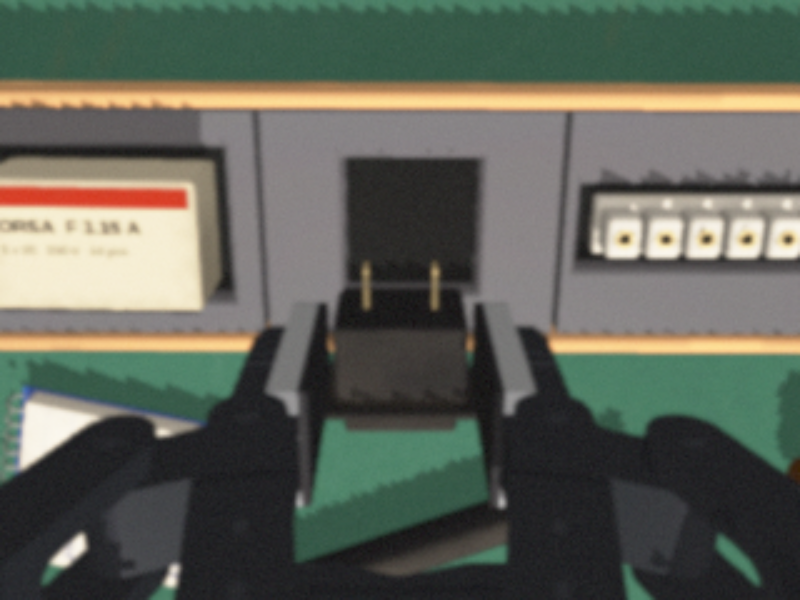

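Run:
```python
from h import *
c=cam("wrist")
print("body far top",tool(c,(320,252),-.0143),"bezel top",tool(c,(320,284),-.0143),"tab tip",tool(c,(320,226),-.002))
print("pocket far/near rim, left/right",[px(c,p,.016)[0].round(4).tolist() for p in ((325.5,183),(325.5,233),(298.5,210),(353,210))])
print(px(c,[(298.5,183),(352.5,183)],.016).mean(0))
```

```text
body far top [  8.7  -0.6 -14.3] bezel top [ -8.9  -0.6 -14.3] tab tip [17.1 -0.6 -2. ]
pocket far/near rim, left/right [[0.4558, -0.3019, 0.016], [0.4152, -0.3067, 0.016], [0.432, -0.2837, 0.016], [0.4368, -0.3256, 0.016]]
[ 0.45576557 -0.30187381  0.016     ]
```

```bash
python3 -m inch '[[-1,3,25,0,0,0.006,0.2],[-1,3,45,0,0,0.006,0.2],[-1,3,57,0,0,0.006,0.2],[-1,3,57,0,0,0.006,0.2],[-1,3,57,0,0,0.006,0.2]]';  python3 -m inch '[[0,0,4,0,0,0,0.2],[0,0,8,0,0,0,0.2],[0,0,11.5,0,0,0,0.2],[0,0,11.5,0,0,0,0.2],[0,0,11.5,0,0,0,0.2]]'
```

```text
clock: 22.55
ee_pos: [0.434, -0.3055, 0.0335]
eef_rot: [0.999, 0.053, -0.001, 0.001]
force: [0.6, -0.6, 0.5]
finger_gap: 0.0302
clock: 23.05
ee_pos: [0.4334, -0.3059, 0.0215]
eef_rot: [0.999, 0.053, -0.001, 0.001]
force: [-0.1, -0.3, 0.1]
finger_gap: 0.0302
```

```bash
python3 -m inch '[[0,-1.5,1,0,0,0,0.2],[0,-1.5,1.5,0,0,0,0.2],[0,-1.5,1.5,0,0,0,0.46],[0,-1.5,1.5,0,0,0,0.46],[0,-1.5,1.5,0,0,0,0.46],[0,-1.5,-20,0,0,0,0.46],[0,-1.5,-60,0,0,0,0.46],[0,-1.5,-100,0,0,0,0.46]]'; python3 -m inch '[[0,0,0,0,0,0,0.7],[0,0,0,0,0,0,0.7]]'
python3 - <<'E'
from h import *
c=cam("wrist","w13")
plan(([.53,-.33,.15],-.8),([.5808,-.3467,.09],-.064))
E
```

```text
clock: 23.85
ee_pos: [0.4328, -0.3039, 0.1222]
eef_rot: [0.999, 0.053, -0.002, -0.0]
force: [1.7, 0.5, 0.6]
finger_gap: 0.0392
clock: 24.05
ee_pos: [0.4341, -0.3048, 0.1226]
eef_rot: [0.999, 0.053, 0.0, 0.001]
force: [0.0, 0.5, -1.2]
finger_gap: 0.0598
now 24.1 [ 0.4332 -0.3043  0.1213] yaw -1.465 q7 -0.96 F [-0.1 -0.2 -1. ] gap 0.0597
shift [93.4, 35.8, -28.9] turn [0.0, 0.002, -0.665] rows>= 4.4 r 0.624
shift [24.8, 47.4, 60.0] turn [0.0, 0.0, -0.736] rows>= 4.9 r 0.676
```

```bash
python3 -m inch '[[93,36,-29,0,0,-0.665,0.7],[93,36,-29,0,0,-0.665,0.7],[93,36,-29,0,0,-0.665,0.7],[93,36,-29,0,0,-0.665,0.7],[93,36,-29,0,0,-0.665,0.7]]'>/dev/null; python3 -m inch '[[25,47,60,0,0,-0.736,0.7],[25,47,60,0,0,-0.736,0.7],[25,47,60,0,0,-0.736,0.7],[25,47,60,0,0,-0.736,0.7],[25,47,60,0,0,-0.736,0.7],[25,47,60,0,0,-0.736,0.7],[25,47,60,0,0,-0.736,0.7]]'
python3 - <<'E'
from h import *
c=cam("wrist","w14"); im=c["img"].astype(int)
m=(im[...,0]-im[...,2]>15)&(im[...,0]>130)
u,v=proj(c,[.5808,-.3467,.024])[0].astype(int); print(u,v)
k=np.zeros(m.shape,bool); s=(slice(v-70,v+75),slice(u-50,u+50)); k[s]=m[s]
for a,ce,bx,q in blobs(c,k,300)[:2]:
    P=px(c,bx,.024)[:,:2]; e=[P[1]-P[0],P[2]-P[1]]; print(a,bx.round(1).tolist(),P.mean(0).round(4),[(np.linalg.norm(x).round(4),(np.arctan2(x[1],x[0])%np.pi).round(3)) for x in e])
plan(([.5808,-.3467,.008],-.064))
E
```

```text
clock: 25.3
ee_pos: [0.5797, -0.3463, 0.0888]
eef_rot: [0.731, 0.683, -0.001, -0.001]
force: [0.4, 0.5, 0.2]
finger_gap: 0.0598
322 214
4419.0 [[295.0, 252.0], [295.0, 169.0], [351.0, 169.0], [351.0, 252.0]] [ 0.5814 -0.345 ] [(np.float64(0.0654), np.float64(1.477)), (np.float64(0.0398), np.float64(3.073))]
now 25.35 [ 0.5799 -0.3464  0.0892] yaw -0.068 q7 0.26 F [-0.1  0.5  0.2] gap 0.0595
shift [-0.2, 1.2, 81.2] turn [-0.003, 0.0, -0.004] rows>= 1.6 r 0.676
```

```bash
python3 -m inch '[[0,1,40,0,0,0,0.7],[0,1,65,0,0,0,0.7],[0,1,81,0,0,0,0.7],[0,1,81,0,0,0,0.7],[0,1,81,0,0,0,0.7]]'; python3 -m inch '[[0,0,0,0,0,0,0.3],[0,0,0,0,0,0,0.3],[0,0,0,0,0,0,0.3],[0,0,0,0,0,0,0.3],[0,0,0,0,0,0,0.3],[0,0,0,0,0,0,0.3]]' 35;  python3 -m inch '[[0,0,-25,0,0,0,0.3],[0,0,-60,0,0,0,0.3],[0,0,-110,0,0,0,0.3],[0,0,-160,0,0,0,0.3],[0,0,-160,0,0,0,0.3],[0,0,-160,0,0,0,0.3]]'
python3 - <<'E'
from h import *
c=cam("wrist","w15"); im=c["img"].astype(int)
m=(im[...,0]-im[...,2]>15)&(im[...,0]>120)
k=np.zeros(m.shape,bool); s=(slice(150,340),slice(270,372)); k[s]=m[s]
for a,ce,bx,q in blobs(c,k,300)[:2]:
    x,y,w,h=cv2.boundingRect(q); print(a,(x,y,w,h))
red=k&(im[...,0]-im[...,1]>90)
for a,ce,bx,q in blobs(c,red,50)[:1]: 
    x,y,w,h=cv2.boundingRect(q); print("red",a,(x,y,w,h),tool(c,(320,y),-.016),tool(c,(320,y+h),-.016))
o=np.array([.4522,.3432]);h=-.115;u=np.array([np.cos(h),np.sin(h)]); n=np.array([-.1383,.0156,.9903])
b=np.r_[o+u*.038,.0411+.1405*.038]; t=b+n*.008; print("underside",b,"tcp",t)
plan(([.55,-.12,.2],.5),([.52,.12,.2],.9),([.50,.28,.2],1.2),(t+n*.06,1.456,-.14),(t,1.456,-.14))
E
```

```text
clock: 25.85
ee_pos: [0.5816, -0.3469, 0.01]
eef_rot: [0.73, 0.684, -0.001, 0.0]
force: [-0.0, -0.3, 0.9]
finger_gap: 0.0596
clock: 26.45
ee_pos: [0.5825, -0.3474, 0.0114]
eef_rot: [0.729, 0.684, -0.001, 0.001]
force: [0.4, -0.4, 5.8]
finger_gap: 0.0393
clock: 27.05
ee_pos: [0.5824, -0.347, 0.1717]
eef_rot: [0.729, 0.684, -0.001, 0.002]
force: [-0.0, -0.0, -1.7]
finger_gap: 0.0388
9864.5 (276, 195, 87, 125)
red 955.0 (344, 214, 14, 103) [ 28.4   0.7 -16. ] [-28.7   0.6 -16. ]
underside [0.489949   0.33883963 0.046439  ] tcp [0.4888426  0.33896443 0.0543614 ]
now 27.1 [ 0.5814 -0.3466  0.1694] yaw -0.064 q7 0.29 F [ 0.9  1.1 -1.8] gap 0.0392
shift [224.1, -45.8, -30.9] turn [-0.002, 0.001, -0.564] rows>= 4.6 r 0.563
shift [225.0, 88.7, 0.0] turn [0.0, 0.0, -0.4] rows>= 4.8 r 0.534
shift [115.1, 112.9, 0.0] turn [0.0, 0.0, -0.3] rows>= 3.2 r 0.573
shift [39.8, 48.8, 86.2] turn [-0.018, -0.139, -0.256] rows>= 2.1 r 0.589
shift [0.0, 0.0, 60.0] turn [0.0, 0.0, 0.0] rows>= 1.2 r 0.595
```

```bash
python3 - <<'E'
from h import *
a=cam("scene");b=cam("side")
print("sc bottom near",px(a,[(170,249),(205,240),(209,215)],0).round(3).tolist()); print("sd bottom near",px(b,[(348,171),(322,160),(318,135)],0).round(3).tolist())
for z in (.06,.08,.1,.12): print(z,"sc rim right/near",px(a,[(209,195),(165,222)],z).round(3)[:,:2].tolist(),"sd rim left/right",px(b,[(318,136),(378,136),(348,148)],z).round(3)[:,:2].tolist())
E
python3 -m inch '[[224,-46,-31,0,0,-0.564,0.3],[224,-46,-31,0,0,-0.564,0.3],[224,-46,-31,0,0,-0.564,0.3],[224,-46,-31,0,0,-0.564,0.3],[224,-46,-31,0,0,-0.564,0.3],[224,-46,-31,0,0,-0.564,0.3]]' >/dev/null; python3 -m inch '[[225,89,0,0,0,-0.4,0.3],[225,89,0,0,0,-0.4,0.3],[225,89,0,0,0,-0.4,0.3],[225,89,0,0,0,-0.4,0.3],[225,89,0,0,0,-0.4,0.3],[225,89,0,0,0,-0.4,0.3]]'
```

```text
sc bottom near [[0.594, 0.39, -0.0], [0.58, 0.299, 0.0], [0.681, 0.25, -0.0]]
sd bottom near [[0.65, 0.288, 0.0], [0.589, 0.396, 0.0], [0.633, 0.633, 0.0]]
0.06 sc rim right/near [[0.689, 0.237], [0.632, 0.379]] sd rim left/right [[0.594, 0.472], [0.799, 0.413], [0.664, 0.338]]
0.08 sc rim right/near [[0.659, 0.245], [0.604, 0.383]] sd rim left/right [[0.582, 0.422], [0.779, 0.365], [0.649, 0.293]]
0.1 sc rim right/near [[0.63, 0.253], [0.576, 0.388]] sd rim left/right [[0.57, 0.371], [0.76, 0.317], [0.635, 0.247]]
0.12 sc rim right/near [[0.6, 0.261], [0.548, 0.392]] sd rim left/right [[0.558, 0.321], [0.74, 0.269], [0.62, 0.202]]
clock: 28.4
ee_pos: [0.5178, 0.127, 0.1991]
eef_rot: [0.324, 0.946, 0.0, -0.002]
force: [0.8, 0.1, -0.4]
finger_gap: 0.0389
```

```bash
python3 - <<'E'
from h import *
t=np.array([.4899,.3388,.0464]); n=np.array([-.1383,.0156,.9903]); 
plan(([.47,.30,.2],1.2),(t+n*.08,1.456,-.14))
E
python3 -m inch '[[117,119,-1,0,0,-0.3,0.3],[117,119,-1,0,0,-0.3,0.3],[117,119,-1,0,0,-0.3,0.3],[117,119,-1,0,0,-0.3,0.3],[117,119,-1,0,0,-0.3,0.3]]'
python3 - <<'E'
from h import *
t=np.array([.4899,.3388,.0464]); n=np.array([-.1383,.0156,.9903]); 
plan((t+n*.08,1.456,-.14))
E
```

```text
now 28.4 [0.5178 0.127  0.1991] yaw 0.91 q7 0.43 F [ 0.8  0.1 -0.4] gap 0.0389
shift [144.0, 107.2, -0.4] turn [-0.0, -0.004, -0.29] rows>= 3.6 r 0.558
shift [6.3, 40.5, 74.4] turn [-0.018, -0.139, -0.256] rows>= 1.9 r 0.587
clock: 28.9
ee_pos: [0.5008, 0.2887, 0.1993]
eef_rot: [0.182, 0.983, -0.001, -0.002]
force: [0.6, 0.0, -0.5]
finger_gap: 0.039
now 28.9 [0.5008 0.2887 0.1993] yaw 1.205 q7 0.37 F [ 0.6  0.  -0.5] gap 0.039
shift [38.6, 40.2, 73.7] turn [-0.019, -0.144, -0.25] rows>= 1.9 r 0.587
```

```bash
python3 -m inch '[[38.5,40,73.5,-0.019,-0.144,-0.25,0.3],[38.5,40,73.5,-0.019,-0.144,-0.25,0.3],[38.5,40,73.5,-0.019,-0.144,-0.25,0.3],[38.5,40,73.5,-0.019,-0.144,-0.25,0.3],[38.5,40,73.5,-0.019,-0.144,-0.25,0.3]]' >/dev/null
python3 - <<'E'
from h import *
t=np.array([.4899,.3388,.0464]); n=np.array([-.1383,.0156,.9903]); 
c=cam("wrist","w16"); cv2.imwrite("pics/w16c.png",cv2.resize(c["img"][100:370,180:500,::-1],(711,600)))
plan((t+n*.012,1.456,-.14))
E
```

```text
now 29.45 [0.483  0.3353 0.1275] yaw 1.446 q7 0.37 F [-0.   1.   0.1] gap 0.0393
shift [5.2, 4.3, 69.2] turn [-0.002, 0.004, -0.01] rows>= 1.4 r 0.594
```

View pics/w16c.png

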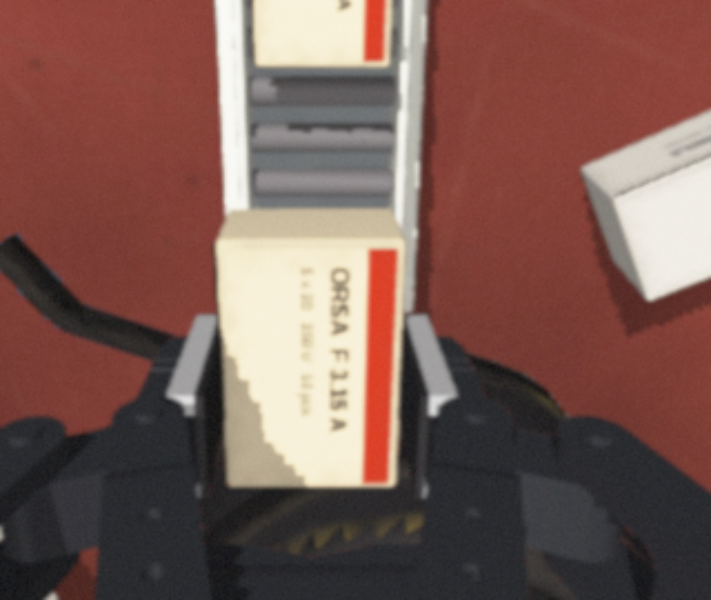

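```bash
python3 -m inch '[[5,4.5,15,0,0,-0.01,0.3],[5,4.5,35,0,0,-0.01,0.3],[5,4.5,50,0,0,-0.01,0.3],[5,4.5,58,0,0,-0.01,0.3],[5,4.5,58,0,0,-0.01,0.3],[5,4.5,58,0,0,-0.01,0.3]]'
python3 - <<'E'
from h import *
t=np.array([.4899,.3388,.0464]); n=np.array([-.1383,.0156,.9903]); 
plan((t+n*.0115,1.456,-.14))
E
```

```text
clock: 30.05
ee_pos: [0.4849, 0.3414, 0.0692]
eef_rot: [0.055, 0.996, -0.005, 0.071]
force: [-0.5, -0.6, -0.1]
finger_gap: 0.039
now 30.05 [0.4849 0.3414 0.0692] yaw 1.46 q7 0.31 F [-0.5 -0.6 -0.1] gap 0.039
shift [-2.0, -2.0, 11.8] turn [-0.001, 0.003, 0.005] rows>= 0.2 r 0.594
```

```bash
python3 -m inch '[[-1,-1,4,0,0,0,0.3],[-1,-1,8,0,0,0,0.3],[-1,-1,11,0,0,0,0.3],[-1,-1,11,0,0,0,0.3],[-1,-1,11,0,0,0,0.3]]'
python3 - <<'E'
from h import *
t=np.array([.4899,.3388,.0464]); n=np.array([-.1383,.0156,.9903]); 
for i in range(3): plan((t+n*.0115,1.456,-.14)); c=cam("wrist")
E
```

```text
clock: 30.55
ee_pos: [0.4871, 0.3399, 0.0582]
eef_rot: [0.055, 0.996, -0.005, 0.071]
force: [0.4, -0.2, -0.1]
finger_gap: 0.0392
now 30.55 [0.4871 0.3399 0.0582] yaw 1.461 q7 0.31 F [ 0.4 -0.2 -0.1] gap 0.0392
shift [-1.2, -0.8, 0.6] turn [-0.001, 0.003, 0.005] rows>= 0.0 r 0.594
now 30.6 [0.4872 0.34   0.0583] yaw 1.461 q7 0.31 F [-1.4  0.1 -1.2] gap 0.039
shift [-1.1, -0.9, 0.7] turn [-0.001, 0.003, 0.005] rows>= 0.0 r 0.594
now 30.65 [0.4872 0.34   0.0584] yaw 1.461 q7 0.31 F [-0.2 -0.2 -1.6] gap 0.0392
shift [-1.1, -0.9, 0.8] turn [-0.001, 0.003, 0.005] rows>= 0.0 r 0.594
```

```bash
python3 -m inch '[[0,-0.5,1,0,0,0,0.3],[0,-0.5,1,0,0,0,0.3]]';python3 -m inch '[[0,0,0,0,0,0,0.6],[0,0,0,0,0,0,0.6],[0,0,0,0,0,0,0.6],[0,0,0,0,0,0,0.6],[0,0,-20,0,0,0,0.6],[0,0,-60,0,0,0,0.6],[0,0,-110,0,0,0,0.6],[0,0,-130,0,0,0,0.6]]'
python3 - <<'E'
from h import *
plan(([.42,.28,.27],1.42))
E
```

```text
clock: 30.9
ee_pos: [0.4874, 0.3396, 0.0576]
eef_rot: [0.055, 0.996, -0.005, 0.072]
force: [-0.1, 0.8, 1.1]
finger_gap: 0.0393
clock: 31.7
ee_pos: [0.469, 0.3437, 0.1906]
eef_rot: [0.054, 0.996, -0.003, 0.073]
force: [0.0, 0.9, 0.6]
finger_gap: 0.0512
now 31.7 [0.469  0.3437 0.1906] yaw 1.462 q7 0.42 F [0.  0.9 0.6] gap 0.0512
shift [29.7, -68.5, -84.8] turn [0.005, 0.147, 0.042] rows>= 2.3 r 0.505
```

```bash
python3 -m inch '[[30,-68,-85,0.005,0.147,0.042,0.6],[30,-68,-85,0.005,0.147,0.042,0.6],[30,-68,-85,0.005,0.147,0.042,0.6],[30,-68,-85,0.005,0.147,0.042,0.6],[30,-68,-85,0.005,0.147,0.042,0.6],[30,-68,-85,0.005,0.147,0.042,0.6],[30,-68,-85,0.005,0.147,0.042,0.6],[30,-68,-85,0.005,0.147,0.042,0.6]]'
python3 -m inch '[[0,0,0,0,0,0,0.6],[0,0,0,0,0,0,0.6],[0,0,0,0,0,0,0.6],[0,0,0,0,0,0,0.6],[0,0,0,0,0,0,0.6],[0,0,0,0,0,0,0.6],[0,0,0,0,0,0,0.6],[0,0,0,0,0,0,0.6]]' >/dev/null
python3 - <<'E'
from h import *
c=cam("wrist","w17"); sd=cam("side","s17"); im=c["img"]
u,v=proj(c,[.44,.344,.05])[0].astype(int); print(u,v)
w=cv2.imread("pics/w13.png")
r=lambda i,W,H:cv2.resize(i,(W,H),interpolation=cv2.INTER_CUBIC)
L=r(im[max(0,v-75):v+75,u-50:u+50,::-1],400,600)
cv2.imwrite("pics/fin.png",np.hstack([L,np.vstack([r(w[100:320,160:480],400,300),r(sd["img"][230:380,250:450,::-1],400,300)])]))
i=im.astype(int); m=((i[...,0]-i[...,2]>18)&(i[...,0]>150)); k=np.zeros(m.shape,bool); s=(slice(v-70,v+70),slice(u-18,u+20)); k[s]=m[s]
for a,ce,bx,q in blobs(c,k,300)[:3]:
    x,y,ww,h=cv2.boundingRect(q); print(a,(x,y,ww,h),px(c,(x+ww/2,y),.0545).round(4),px(c,(x+ww/2,y+h),.0713).round(4))
E
```

```text
clock: 32.5
ee_pos: [0.4196, 0.2792, 0.2651]
eef_rot: [0.076, 0.997, -0.002, -0.003]
force: [-0.6, 0.3, -0.2]
finger_gap: 0.0512
374 180
3412.5 (357, 122, 37, 105) [[0.3701 0.3513 0.0545]] [[0.493  0.3362 0.0713]]
```

View pics/fin.png

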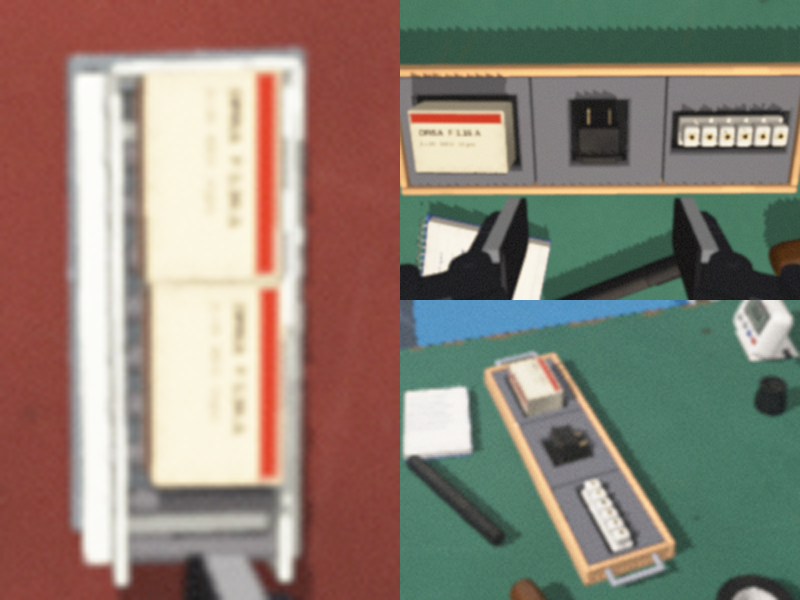

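```bash
python3 -c "
from station import arm
print(arm.sign_off(), arm.state()['clock'])"
```

```text
the job is handed in; nothing more can be done
the job is handed in; nothing more can be done
```

The kit is made up, the lane is restocked, and I handed the job in at about 33 s on the robot clock.

**Order of work:** I moved the front (oldest) fuse carton to its pocket first, then the terminal strip, then the rocker switch. I set the new carton from the bench onto the rollers last, behind the one that had rolled forward.

**Last checks:**
- **Lane:** the two cartons lie end to end against the stop. Their outer ends measure (0.370, 0.351) and (0.493, 0.336), within about 2 mm of where the original pair lay.
- **Tray:** in the last pictures all three parts sit inside their own pockets. Each went below the rim without contact force before I released it.
- **Forces:** the readings I took on the tool stayed at 8 N or less.

No check failed. The position readings wandered by 1–2 mm while the arm settled. I judged that the parts are seated flat from the pictures and the contact-free lowering, and did not measure their final heights.

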